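Fit the splined yoke on the gearbox shaft

TASK

Fit the steel drive yoke on the gearbox's upright splined output shaft: set it over the shaft's nose, rock it round under light pressure until the splines mesh, and slide it down until its sleeve sits fully home on the collar. Do not force it. Then turn the yoke, and the stiff shaft with it, until the line through its two ears runs parallel to the long side of the gearbox, let go, and leave the other things on the bench where they lie.

Things in the scene. Friction and masses are not known exactly. Their poses are not given: they have to be found in the camera images.
- yoke: Loose dark steel drive yoke, 0.25 to 0.5 kg, standing upright. Origin: centre of its sleeve's underside, z up the bore. Sleeve: 58 mm outer diameter, 30 mm high, open both ends; 8 straight internal teeth over its full height, 4.5 mm wide, tips 17 mm and grooves 24 mm from the axis, at 22.5, 67.5, ... degrees from its x axis. Half-turn alike. Force over 80 N on gearbox or shaft is forcing.
- yoke_grip (a point): Point on the yoke's axis midway between its two ears, 52 mm above its underside; axes as the yoke's. The flat ears stand on the sleeve at +y and -y, from 27 to 67 mm above the underside: each 30 mm wide along x, 8 mm thick, outer faces 56 mm apart: grip across them along y. The line through the ears is the y axis.
- gearbox: Grey gear reducer fixed to the bench. Origin: centre of its underside. Foot 84 mm along its x and 116 mm along its y (the long side), housing 34 mm high, round collar of 68 mm diameter up to z = 44 mm. In the middle the steel splined output shaft stands up along z. The shaft turns about z but is stiff: about 0.2 N m.
- shoulder (a point): Centre of the collar's top face on the shaft axis, 44 mm above the gearbox's underside; axes as the gearbox's, fixed to the housing. The yoke's underside must come to rest here.
- spline_top (a point): Point on the shaft axis at the upper ends of the splines, 30 mm above the collar; axes as the housing's (do not turn with the shaft). 8 splines, 6.6 mm wide, tips 23 mm from the axis, run from here down to the collar. The angle at which they stand differs each time and is not measured: find it by feel under 5 to 15 N (or by sight). It repeats every 45 degrees; meshed play is 0.065 rad either way.
- nose_tip (a point): Top of the shaft, 50 mm above the collar, on its axis. Above the splines the shaft is a plain round nose of 16 mm radius (1 mm radial play in the yoke) for 12 mm, then tapers over 8 mm to 10 mm radius at this tip. Unmeshed, the yoke rests on the spline ends with its underside 20 mm below this point.
- tape_blue: Bystander: blue roll of tape lying flat, 72 mm diameter, 20 mm high; origin under its centre. Leave alone.
- fuse_pack: Bystander: small teal carton, 51 x 70 x 35 mm; origin under its centre. Leave alone.

How it is judged:
By the outcome, as a careful person would: the job done as asked, in the order asked, and still so for the second after the job is handed in, with the robot touching nothing.
It also fails if it takes over 67 s, if anything falls off the work surface, if the arm or the gripper's body presses on something with over 40 N, if the wrist force passes 120 N, or if a joint passes its speed limit or range.

ROBOT

A 7-joint arm with a two-finger parallel gripper is mounted at the origin on the work surface; the furniture and walls round the work are solid. World frame = base frame: x ahead of the robot, y to its left, z up, the work surface at z = 0. Lengths are in m, angles in rad, forces in N, time in s.
With the tool pointing down it reaches from about 0.425 to 0.925 m from the base axis. Payload 6.8 kg.
Tool frame: the origin (TCP) lies at the very end of the fingers, on their centre line; the grasp point (between the pads) lies 19 mm behind it; z points along the fingers, y is the line along which they close (so a half turn about z gives the same grasp; the last joint's range is limited). The gripper opens to 85 mm and grips with 20 to 120 N. Pads are 22 mm wide; open, the fingers measure 114 mm over their backs; the gripper's body (76 mm by 85 mm) begins 54 mm behind the grasp point. The pads swing forward as they close: fully open they stand 13 mm farther back than shut.
Start: joints at [-1.258, 0.477, 0.022, 1.555, -0.011, 1.109, -0.083], TCP at [0.276, 0.616, 0.231] pointing down, gripper open.
Joint ranges: [-2.96, 2.96], [-0.34, 2.1], [-1.41, 1.46], [0.24, 2.44], [-1.37, 4.51], [0.17, 1.92], [-2.96, 2.96]. Speed limits (rad/s): [2.39, 2.39, 3.14, 3.14, 3.14, 3.14, 3.14].

INTERFACE

Orientations are given as a unit quaternion [w, x, y, z].
In Python, from station import bot gives the robot as it stands.
- The arm moves only by the tool jog_arm, never from a script. Its argument "motion" is a list of rows, each a list of 7 numbers: the turn, a rotation vector about the tool's x, y, z in rad, then the shift along the tool's x, y, z in mm, then the finger opening in mm, from 0 to 85.4. A call has 1 to 10 rows; each row is the pose to reach, as a shift and turn from the pose commanded when the call began, along the tool's axes at that moment; what a row does not reach only later rows make up. A row lasts 1/8 s, in which the tool goes at most 62.5 mm and 10.7 degrees, less where a joint would pass 70% of its speed; a pose out of reach is approached as far as the arm can. A call with a gripper value outside its range is refused whole. The fingers move at their own pace and stop on an object; "grip_force" is the grip in N (left out, the last holds). Time passes only in rows, so rows that repeat a pose let the fingers close. It gives the time, the measured TCP pose, the force, the opening and the grip force at its end, in the units of the state.
- bot.get_obs(): the state, without advancing time (a new reading comes with each control period).
- bot.read_camera(name): name is "scene" or "side" or "wrist"; returns a dict with "pixels" (480x640x3 uint8, red, green, blue), "camera_matrix" (3x3 intrinsics, pixels), "distortion" ([k1, k2, p1, p2, k3] as OpenCV has them; the pictures are not rectified), "T" (4x4, takes a point from camera to world coordinates); the wrist camera has in their place "tool_from_camera" (4x4, takes a point from camera to tool coordinates, whose origin is the TCP and whose axes are the flange's). Camera axes: x right, y down, z forward; pixel columns grow to the right and rows downward; lengths in m; the calibration is good to about 2 mm. A picture is of the moment at which its call begins: read the wrist's pose just before it. There is no depth.
- bot.hand_in(): hands the job in; it is judged then, once.
Trained networks look in a picture, given as the dict that the camera call returned (one of the last four; its "shot" number tells which), for a name from the list of things; names that differ only in an ending like _2 or _b are one class to them, and where a whole thing is asked for, a point or a joint stands for the part that bears it (a point fixed in the world has none). Each returns a list of dicts, best first, with "score" (0 to 1); they miss things now and then, are a little off and sometimes report something else, mostly with a low value. They report only what shows in the picture. A call takes as long as a camera call.
- bot.spot_in(thing, picture): "xy" ([column, row] in pixels, amid what is visible of it).
- bot.tip_of(thing, picture): "xy" ([column, row] in pixels: a listed point, or the origin of a listed thing).
The state is a dict: "t": time; "q": joint angles; "joint_vel": joint speeds; "joint_torque": joint torques, N m; "eef_pos": TCP position; "tool_rot": TCP orientation; "contact_force": force on the tool from outside, world axes, zero at the start; "torque": the same for the moment, N m; "gripper_width": opening from 0.0 (shut) to 1.0 (fully open); "grasp_force": force on a finger pad.
Only numpy, scipy, OpenCV 4.12 (cv2) and the standard library are available. Lean on these libraries where they do the work, as an engineer would, in place of code of your own. Each camera call takes 0.05 s, during which the arm holds its last target. There are 200 camera calls.

## Working session

There is one attempt and no reset: what is moved stays moved. The work goes in short steps, Python scripts to look and compute and a tool call to move; the robot and the scene stay as the last step left them, time stands still between calls to the robot, and variables do not carry over. Pictures are saved under pics/ and viewed, at most 10 in all, crops included, and the job is handed in when it is done.

Besides the shell and the picture viewer there is one more tool, called after ">>>" as name([rows], argument=value, ...), one row to a line, values as JSON. jog_arm: Moves the arm, as the interface text tells. Its arguments: {"type":"object","properties":{"motion":{"type":"array"},"grip_force":{"type":"number"}},"required":["motion"]}

```bash
mkdir -p pics
cat > h.py <<'E'
import numpy as np,cv2
from station import bot
from scipy.spatial.transform import Rotation as R
def tcp(o=None):
    o=o or bot.get_obs(); q=o['tool_rot']; T=np.eye(4); T[:3,:3]=R.from_quat([q[1],q[2],q[3],q[0]]).as_matrix(); T[:3,3]=o['eef_pos']; return T
def shot(n):
    o=bot.get_obs(); p=bot.read_camera(n)
    p['W']=p['T'] if 'T' in p else tcp(o)@np.array(p['tool_from_camera']); p['W']=np.array(p['W']); return p
def ray(p,xy):
    u=cv2.undistortPoints(np.array([[xy]],float),np.array(p['camera_matrix']),np.array(p['distortion']))[0,0]
    d=p['W'][:3,:3]@np.array([u[0],u[1],1]); return p['W'][:3,3],d
def atz(p,xy,z):
    c,d=ray(p,xy); return c+d*(z-c[2])/d[2]
def proj(p,P):
    M=np.linalg.inv(p['W']); P=np.atleast_2d(P)
    rv=cv2.Rodrigues(M[:3,:3])[0]
    return cv2.projectPoints(P.astype(float),rv,M[:3,3],np.array(p['camera_matrix']),np.array(p['distortion']))[0][:,0]
def save(p,f): cv2.imwrite('pics/'+f,p['pixels'][:,:,::-1])
E
cat > a.py <<'E'
from h import *
o=bot.get_obs(); print({k:np.round(v,3) for k,v in o.items()})
Z={'yoke':0,'yoke_grip':.052,'gearbox':0,'shoulder':.044,'nose_tip':.094,'tape_blue':0,'fuse_pack':0}
for n in ['scene','side']:
    p=shot(n); save(p,n+'0.png'); print(n,p['W'][:3,3].round(3))
    for k,z in Z.items():
        for d in bot.tip_of(k,p)[:2]: print(k,np.round(d['xy'],1),round(d['score'],2),atz(p,d['xy'],z).round(4))
E
python3 a.py
```

```text
{'t': np.float64(0.0), 'q': array([-1.258,  0.478,  0.022,  1.556, -0.011,  1.109, -0.083]), 'joint_vel': array([ 0.001,  0.001,  0.   , -0.   , -0.001, -0.001,  0.002]), 'joint_torque': array([ 1.0000e-03, -5.9646e+01,  1.6090e+00, -2.8119e+01,  1.3000e-02,
        9.0000e-03,  0.0000e+00]), 'eef_pos': array([0.276, 0.616, 0.23 ]), 'tool_rot': array([-0.   ,  0.209,  0.978, -0.001]), 'contact_force': array([ 0.471, -0.298, -0.31 ]), 'torque': array([0.006, 0.013, 0.009]), 'grasp_force': np.float64(0.0), 'gripper_width': np.float64(0.999)}
scene [0.086 0.528 0.556]
yoke [367.1 287.6] 0.75 [ 0.4474 -0.0628  0.    ]
yoke_grip [374.2 261.9] 0.97 [ 0.4461 -0.0804  0.052 ]
gearbox [273.6 272.6] 0.94 [0.6238 0.0146 0.    ]
shoulder [267.9 239.6] 0.67 [ 0.6696 -0.0204  0.044 ]
shoulder [268.6 253.8] 0.65 [0.632  0.0163 0.044 ]
nose_tip [271.7 234.6] 0.83 [0.6192 0.016  0.094 ]
tape_blue [317.4 344.8] 0.72 [0.428  0.1147 0.    ]
fuse_pack [359.4 243.3] 0.8 [ 0.5481 -0.1827  0.    ]
side [0.37  0.603 0.626]
yoke [367.9 272.6] 0.58 [ 0.4441 -0.068   0.    ]
yoke_grip [368.7 255.9] 0.8 [ 0.4449 -0.0585  0.052 ]
gearbox [267.8 284.4] 0.96 [0.6242 0.017  0.    ]
shoulder [262.9 267.5] 0.91 [0.6305 0.0185 0.044 ]
nose_tip [265.4 245.3] 0.68 [0.6246 0.0119 0.094 ]
tape_blue [357.1 348.4] 0.73 [0.428 0.12  0.   ]
fuse_pack [334.5 234.2] 0.89 [ 0.5371 -0.1695  0.    ]
```

Run:
```python
import cv2,numpy as np
a=cv2.imread('pics/scene0.png')[190:390,200:440];b=cv2.imread('pics/side0.png')[190:390,200:440]
cv2.imwrite('pics/c0.png',np.vstack([cv2.resize(x,None,fx=1.5*1,fy=1.5,interpolation=2) for x in (a,b)]) if 0 else np.hstack([cv2.resize(x,(400,333),interpolation=2) for x in(a,b)]))
```

```text
(no output)
```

View pics/c0.png

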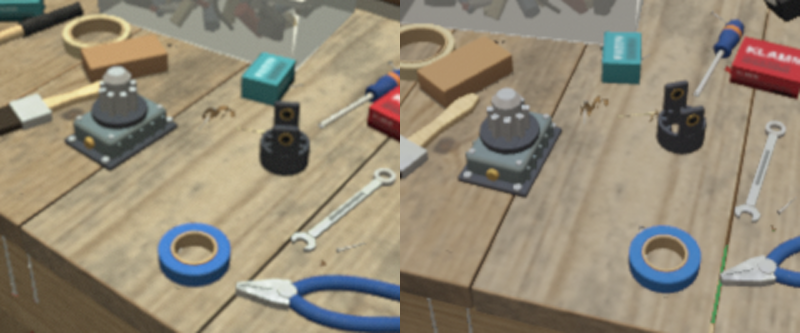

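Left (scene): the gearbox with its shaft is at full-image pixel (272,255) and the yoke at (372,270). Right (side): the gearbox is at (264,265) and the yoke at (368,262). The network estimates agree with both. Next I'll go for a wrist view.

>>> jog_arm([
  [0, 0, 0, 0, 0, -60, 85],
  [0, 0, 0, -475, -460, -110, 85],
  [0, 0, 0, -475, -460, -110, 85],
  [0, 0, 0, -475, -460, -110, 85],
  [0, 0, 0, -475, -460, -110, 85],
  [0, 0, 0, -475, -460, -110, 85],
  [0, 0, 0, -475, -460, -110, 85],
  [0, 0, 0, -475, -460, -110, 85],
  [0, 0, 0, -475, -460, -110, 85],
  [0, 0, 0, -475, -460, -110, 85],
])

```text
t: 2.05
eef_pos: [0.4846, 0.0934, 0.3343]
tool_rot: [0.0, 0.209, 0.978, 0.0]
contact_force: [1.3, 0.9, -0.4]
gripper_width: 0.999
grasp_force: 0.0
```

>>> jog_arm([
  [0, 0, 0, -90, -90, 0, 85],
  [0, 0, 0, -90, -90, 0, 85],
  [0, 0, 0, -90, -90, 0, 85],
])

```text
t: 2.42
eef_pos: [0.5301, -0.0292, 0.3341]
tool_rot: [0.001, 0.213, 0.977, -0.001]
contact_force: [-0.0, 0.3, -0.5]
gripper_width: 0.991
grasp_force: 0.0
```

```bash
cat > b.py <<'E'
from h import *
import sys
o=bot.get_obs(); print(o['t'],o['eef_pos'],o['tool_rot'],o['contact_force'])
Z={'yoke':0,'yoke_grip':.052,'gearbox':0,'shoulder':.044,'spline_top':.074,'nose_tip':.094}
p=shot('wrist'); save(p,sys.argv[1]); print(p['W'].round(3),np.round(p['tool_from_camera'],3))
for k,z in Z.items():
    for d in bot.tip_of(k,p)[:2]: print(k,np.round(d['xy'],1),round(d['score'],2),atz(p,d['xy'],z).round(4))
E
python3 b.py w1.png
```

```text
2.425 [ 0.53008451 -0.0292456   0.33411259] [ 7.36511518e-04  2.13315313e-01  9.76982787e-01 -8.17982046e-04] [-0.02023396  0.25346115 -0.47423102]
[[ 0.416  0.874  0.249  0.467]
 [ 0.909 -0.4   -0.116  0.   ]
 [-0.002  0.275 -0.962  0.475]
 [ 0.     0.     0.     1.   ]] [[ 0.    -0.962 -0.273  0.069]
 [ 1.     0.001 -0.     0.   ]
 [ 0.001 -0.273  0.962 -0.141]
 [ 0.     0.     0.     1.   ]]
yoke [266.4 148.5] 0.72 [ 0.4444 -0.0749  0.    ]
yoke_grip [264.5 147.3] 0.8 [ 0.4446 -0.0682  0.052 ]
gearbox [376.5 239.1] 0.83 [0.6273 0.0134 0.    ]
shoulder [382.3 248.2] 0.68 [0.6276 0.0145 0.044 ]
shoulder [381.9 255.1] 0.46 [0.6365 0.0104 0.044 ]
```

View pics/w1.png

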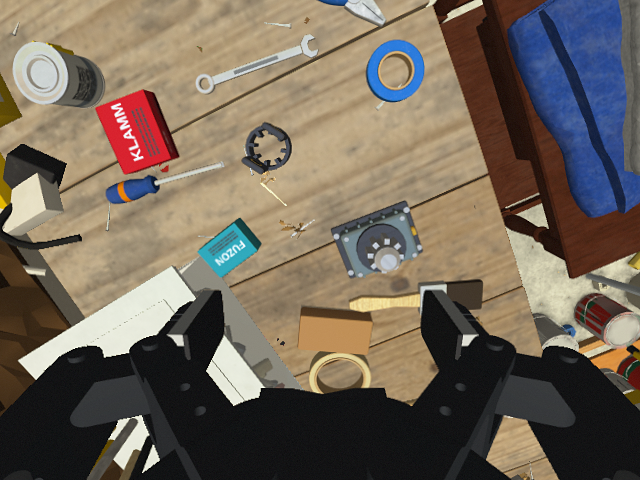

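Run:
```python
import cv2,numpy as np
a=cv2.imread('pics/w1.png'); f=lambda x,y,w:cv2.resize(a[y:y+w,x:x+w],(400,400),interpolation=2)
cv2.imwrite('pics/c1.png',np.hstack([f(227,107,80),f(325,190,100)]))
```

```text
(no output)
```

View pics/c1.png

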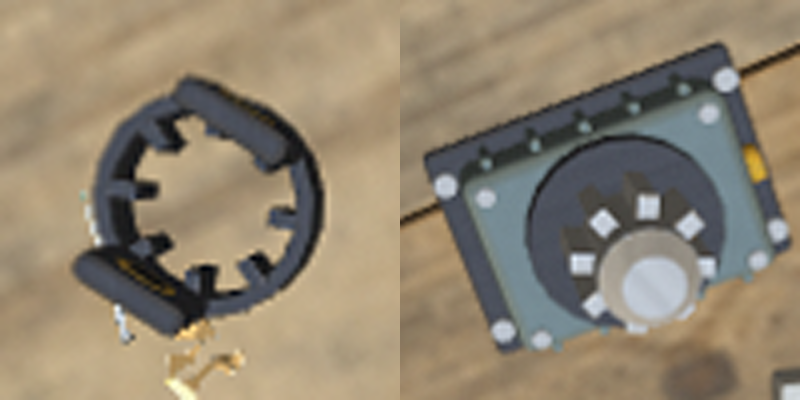

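Left crop: yoke ear tops centred at full-image (274,131) and (254,165). Right crop: gearbox foot corners at (332,230), (405,201), (422,251) and (351,278), and spline ends visible around the nose, e.g. (387,242), (376,245) and (397,246).

```bash
cat > c.py <<'E'
from h import *
W=np.array([[0.416,0.874,0.249,0.467],[0.909,-0.4,-0.116,0],[-0.002,0.275,-0.962,0.475],[0,0,0,1]])
p=bot.read_camera('wrist')
p['W']=tcp()@np.array(p['tool_from_camera'])
g=lambda L,z:np.array([atz(p,x,z)[:2] for x in L])
an=lambda v:np.degrees(np.arctan2(v[1],v[0])).round(1)
A=lambda x,y:(227+x/5,107+y/5); B=lambda x,y:(325+(x-400)/4,190+y/4)
e=g([A(183,85),A(290,155),A(85,262),A(185,325)],.067)
a,b=(e[0]+e[1])/2,(e[2]+e[3])/2
print('yoke c',(a+b)/2,'ear line',an(b-a),np.linalg.norm(b-a),'ear dirs',an(e[1]-e[0]),an(e[3]-e[2]))
f=g([B(427,158),B(722,45),B(788,245),B(505,352)],.006)
print('box',f.mean(0),an(f[1]-f[0]),an(f[2]-f[3]),an(f[3]-f[0]),an(f[2]-f[1]),[np.linalg.norm(f[i]-f[i-1]).round(4) for i in range(4)])
s=g([B(647,207),B(603,222),B(690,224),B(582,263),B(707,266)],.074)
n=g([B(655,285)],.094)[0];print('nose',n)
for c in (n,f.mean(0)): print([ (an(x-c)%45).round(1) for x in s],[np.linalg.norm(x-c).round(4) for x in s])
E
python3 c.py
```

```text
yoke c [ 0.44589467 -0.0601867 ] ear line -56.9 0.04730013864147125 ear dirs 33.1 33.3
box [0.62637544 0.02258003] 87.7 88.3 -2.3 -2.3 [np.float64(0.081), np.float64(0.1117), np.float64(0.0799), np.float64(0.1116)]
nose [0.62591833 0.02246768]
[np.float64(20.2), np.float64(20.3), np.float64(18.6), np.float64(20.8), np.float64(18.3)] [np.float64(0.0185), np.float64(0.019), np.float64(0.0191), np.float64(0.0193), np.float64(0.0203)]
[np.float64(21.1), np.float64(20.1), np.float64(20.0), np.float64(19.8), np.float64(19.3)] [np.float64(0.0189), np.float64(0.0195), np.float64(0.0192), np.float64(0.0196), np.float64(0.02)]
```

```bash
sed -i "s/^p\['W'\]=.*/o={'eef_pos':[ 0.53008451,-0.0292456,0.33411259],'tool_rot':[ 7.36511518e-04,2.13315313e-01,9.76982787e-01,-8.17982046e-04]};print(tcp());p['W']=tcp(o)@np.array(p['tool_from_camera'])/" c.py; python3 c.py
```

```text
[[-9.13536833e-01  4.06756013e-01  1.90758700e-05  5.29366016e-01]
 [ 4.06756001e-01  9.13536794e-01  2.86187328e-04 -2.24637028e-02]
 [ 9.89819071e-05  2.69201890e-04 -9.99999959e-01  3.33742423e-01]
 [ 0.00000000e+00  0.00000000e+00  0.00000000e+00  1.00000000e+00]]
yoke c [ 0.44649652 -0.06693315] ear line -57.5 0.04735646808312347 ear dirs 32.5 32.7
box [0.62813889 0.01367648] 87.1 87.7 -3.0 -3.0 [np.float64(0.0811), np.float64(0.1117), np.float64(0.08), np.float64(0.1117)]
nose [0.62761025 0.01378564]
[np.float64(19.7), np.float64(19.8), np.float64(18.0), np.float64(20.3), np.float64(17.6)] [np.float64(0.0185), np.float64(0.019), np.float64(0.0191), np.float64(0.0193), np.float64(0.0203)]
[np.float64(20.0), np.float64(18.9), np.float64(19.4), np.float64(18.8), np.float64(19.1)] [np.float64(0.019), np.float64(0.0195), np.float64(0.0194), np.float64(0.0195), np.float64(0.0202)]
```

>>> jog_arm([
  [0, 0, -0.18, 20, -25, 40, 85],
  [0, 0, -0.36, 40, -50, 80, 85],
  [0, 0, -0.54, 57, -74, 110, 85],
  [0, 0, -0.72, 57, -74, 130, 85],
  [0, 0, -0.9, 57, -74, 140, 85],
  [0, 0, -0.986, 57, -74, 140, 85],
  [0, 0, -0.986, 57, -74, 140, 85],
  [0, 0, -0.986, 57, -74, 140, 85],
  [0, 0, -0.986, 57, -74, 140, 85],
])

```text
t: 4.0
eef_pos: [0.4474, -0.0676, 0.1939]
tool_rot: [0.0, -0.279, 0.96, 0.0]
contact_force: [0.6, 0.8, -0.7]
gripper_width: 0.997
grasp_force: 0.0
```

```bash
python3 b.py w2.png
python3 - <<'E'
from h import *
T=tcp();print(T.round(4),bot.get_obs()['q'].round(2))
a=cv2.imread('pics/w2.png');cv2.imwrite('pics/c2.png',cv2.resize(a[60:360,160:480],(640,600)))
E
```

```text
4.0 [ 0.44737197 -0.06764777  0.19388235] [ 2.20432214e-04 -2.78505341e-01  9.60434655e-01  2.80794557e-06] [ 0.61954849  0.82098335 -0.66132121]
[[-0.535  0.813  0.231  0.389]
 [ 0.845  0.515  0.146 -0.105]
 [-0.     0.273 -0.962  0.335]
 [ 0.     0.     0.     1.   ]] [[ 0.    -0.962 -0.273  0.069]
 [ 1.     0.    -0.     0.   ]
 [ 0.    -0.273  0.962 -0.141]
 [ 0.     0.     0.     1.   ]]
yoke [318.9 210.3] 0.62 [ 0.448  -0.0712  0.    ]
yoke_grip [323.3 221. ] 0.82 [ 0.4448 -0.0681  0.052 ]
gearbox [297. 373.] 0.74 [0.627  0.0109 0.    ]
shoulder [294.9 400.9] 0.73 [0.6272 0.0121 0.044 ]
[[-0.8446 -0.5355  0.      0.4472]
 [-0.5355  0.8446  0.     -0.0678]
 [-0.      0.     -1.      0.1937]
 [ 0.      0.      0.      1.    ]] [-0.34  0.15  0.39  2.13 -0.08  0.87  2.23]
```

View pics/c2.png

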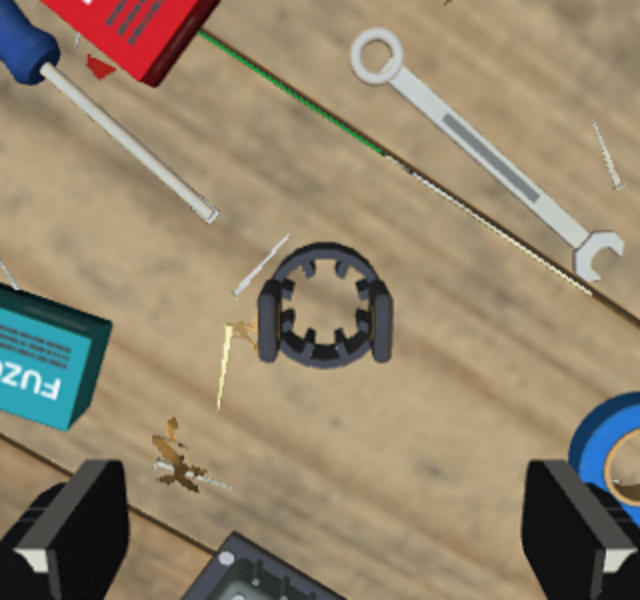

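Yoke in the crop is centred at (325,305) with ears at (269,325) and (382,325), aligned with the fingers' closing line. I'll refine the centre next.

Run:
```python
from h import *
p=shot('wrist');T=tcp()
for a in [(294.5,222.5),(351,222.5)]:
    w=atz(p,a,.067);print(w.round(4),((np.linalg.inv(T)@np.append(w,1))[:3]*1000).round(1))
d=bot.tip_of('yoke_grip',p)[0];w=atz(p,d['xy'],.052);print(w.round(4),((np.linalg.inv(T)@np.append(w,1))[:3]*1000).round(1))
```

```text
[ 0.4552 -0.0895  0.067 ] [  4.8 -22.6 126.7]
[ 0.4305 -0.0504  0.067 ] [  4.8  23.6 126.7]
[ 0.4456 -0.0694  0.052 ] [  2.2  -0.5 141.7]
```

>>> jog_arm([
  [0, 0, 0, 3.5, 0.5, 40, 85],
  [0, 0, 0, 3.5, 0.5, 80, 85],
  [0, 0, 0, 3.5, 0.5, 115, 85],
  [0, 0, 0, 3.5, 0.5, 135, 85],
  [0, 0, 0, 3.5, 0.5, 150, 85],
  [0, 0, 0, 3.5, 0.5, 160, 85],
  [0, 0, 0, 3.5, 0.5, 160, 85],
  [0, 0, 0, 3.5, 0.5, 160, 85],
])

```text
t: 5.45
eef_pos: [0.4445, -0.0693, 0.0342]
tool_rot: [0.001, -0.279, 0.96, -0.0]
contact_force: [-0.2, 0.2, 0.8]
gripper_width: 0.994
grasp_force: 0.0
```

>>> jog_arm([
  [0, 0, 0, 0, 0, 0, 70],
  [0, 0, 0, 0, 0, 0, 58],
  [0, 0, 0, 0, 0, 0, 45],
  [0, 0, 0, 0, 0, 0, 45],
  [0, 0, 0, 0, 0, 0, 45],
  [0, 0, 0, 0, 0, 0, 45],
], grip_force=60)

```text
t: 6.2
eef_pos: [0.4444, -0.0693, 0.0343]
tool_rot: [0.0, -0.279, 0.96, 0.0]
contact_force: [-1.1, 0.3, 8.0]
gripper_width: 0.644
grasp_force: 63.3
```

>>> jog_arm([
  [0, 0, 0, 0, 0, -15, 45],
  [0, 0, 0, 0, 0, -40, 45],
  [0, 0, 0, 0, 0, -80, 45],
  [0, 0, 0.1, -30, -5, -115, 45],
  [0, 0, 0.232, -70, -15, -130, 45],
  [0, 0, 0.232, -100, -28, -130, 45],
  [0, 0, 0.232, -110, -28, -130, 45],
  [0, 0, 0.232, -110, -28, -130, 45],
  [0, 0, 0.232, -110, -28, -130, 45],
])

```text
t: 7.32
eef_pos: [0.5503, -0.0345, 0.1635]
tool_rot: [-0.001, -0.165, 0.986, 0.0]
contact_force: [-0.1, -0.1, -3.9]
gripper_width: 0.643
grasp_force: 64.8
```

```bash
python3 b.py w3.png
```

```text
7.325 [ 0.55031887 -0.0345226   0.16345424] [-8.99149829e-04 -1.65449144e-01  9.86217907e-01  1.13091888e-04] [-0.14068387 -0.11640121 -3.87708611]
[[-0.327  0.91   0.256  0.485]
 [ 0.945  0.314  0.089 -0.057]
 [ 0.     0.271 -0.963  0.305]
 [ 0.     0.     0.     1.   ]] [[ 0.    -0.962 -0.273  0.069]
 [ 1.     0.    -0.     0.   ]
 [ 0.    -0.273  0.962 -0.141]
 [ 0.     0.     0.     1.   ]]
yoke [320.3 271. ] 0.94 [ 0.6    -0.0192  0.    ]
yoke [169.3 162.4] 0.54 [ 0.5461 -0.1808  0.    ]
yoke_grip [322.6 315.6] 0.81 [ 0.6176 -0.0108  0.052 ]
gearbox [341.3 304.5] 0.62 [0.6271 0.0123 0.    ]
spline_top [345.1 347.4] 0.71 [0.6269 0.0112 0.074 ]
```

View pics/w3.png

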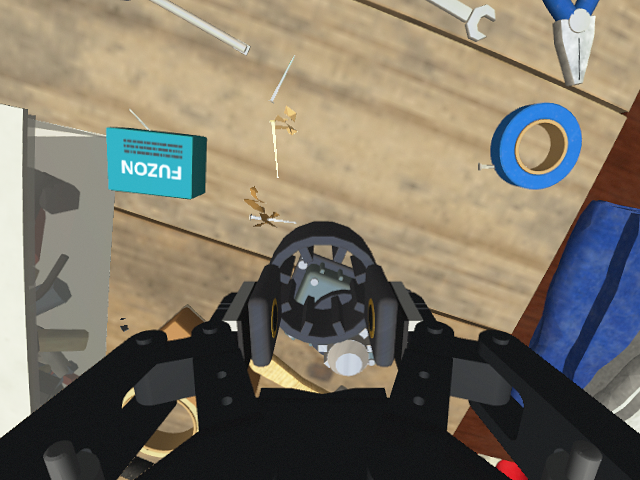

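The held yoke's sleeve is centred at about (321,285), and the nose tip shows at (350,357), still beyond the sleeve. Next: the yoke offset in the hand and the nose position.

```bash
cat > d.py <<'E'
from h import *
p=shot('wrist');T=tcp();Ti=np.linalg.inv(T);print(T.round(4))
for k,z in [('yoke_grip',-.0177),('yoke',.0343)]:
    for d in bot.tip_of(k,p)[:1]:
        w=atz(p,d['xy'],T[2,3]-z);print(k,np.round(d['xy'],1),d['score'],((Ti@np.append(w,1))[:3]*1000).round(1))
print('nose net',[(np.round(d['xy'],1),round(d['score'],2),atz(p,d['xy'],.094).round(4)) for d in bot.tip_of('nose_tip',p)[:1]])
g=cv2.cvtColor(p['pixels'],cv2.COLOR_RGB2GRAY)
# outline of the yoke sleeve predicted, for offsets x
im=p['pixels'][:,:,::-1].copy()
t=np.linspace(0,2*np.pi,60)
for z,r in [(.0343,.029),(.0043,.029)]:
    for x,c in [(0,(0,0,255)),(.003,(0,255,0))]:
        P=np.c_[x+r*np.cos(t),r*np.sin(t),0*t+z,t*0+1]@T.T
        cv2.polylines(im,[proj(p,P[:,:3]).round().astype(int)],True,c,1)
P=np.c_[.6272+.010*np.cos(t),.0125+.010*np.sin(t),0*t+.094];cv2.polylines(im,[proj(p,P).round().astype(int)],True,(255,0,255),1)
cv2.imwrite('pics/c3.png',cv2.resize(im[200:390,220:440],(660,570),interpolation=2))
E
python3 d.py
```

```text
[[-9.451e-01 -3.269e-01 -0.000e+00  5.518e-01]
 [-3.269e-01  9.451e-01  1.000e-04 -3.410e-02]
 [-0.000e+00  1.000e-04 -1.000e+00  1.637e-01]
 [ 0.000e+00  0.000e+00  0.000e+00  1.000e+00]]
yoke [320.4 270.4] 0.76 [-0.4 -0.9 34.3]
nose net [(array([346.9, 360.8]), 0.63, array([0.6266, 0.0111, 0.094 ]))]
```

View pics/c3.png

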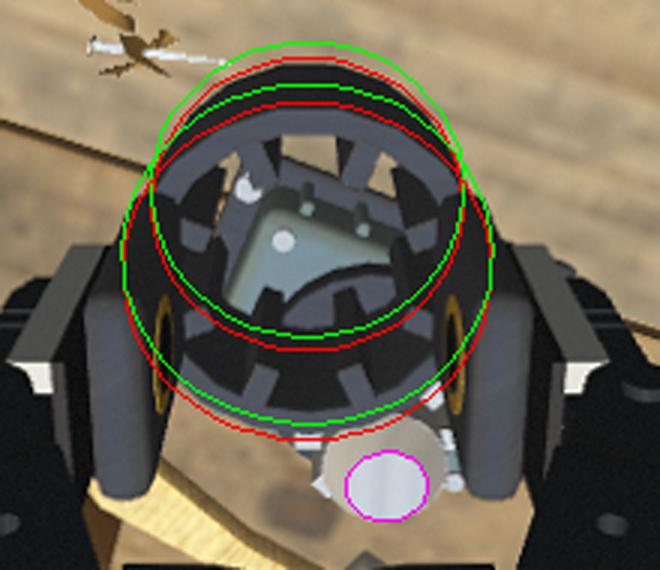

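The overlay fits: the nose disc lies on the magenta ring at (.6272,.0125), and the yoke axis is within about 1 mm of the tool axis. Moving over the nose.

>>> jog_arm([
  [0, 0, 0, -30, 7, 0, 45],
  [0, 0, 0, -65, 15, 0, 45],
  [0, 0, 0, -86, 19.4, 0, 45],
  [0, 0, 0, -86, 19.4, 0, 45],
  [0, 0, 0, -86, 19.4, 0, 45],
  [0, 0, 0, -86, 19.4, 0, 45],
])

```text
t: 8.62
eef_pos: [0.626, 0.0115, 0.1637]
tool_rot: [-0.0, -0.165, 0.986, -0.0]
contact_force: [-0.3, 0.7, -3.0]
gripper_width: 0.645
grasp_force: 64.8
```

>>> jog_arm([
  [0, 0, 0, 0, 0, 10, 45],
  [0, 0, 0, 0, 0, 20, 45],
  [0, 0, 0, 0, 0, 28, 45],
  [0, 0, 0, 0, 0, 34, 45],
  [0, 0, 0, 0, 0, 38, 45],
  [0, 0, 0, 0, 0, 40, 45],
  [0, 0, 0, 0, 0, 40, 45],
])

```text
t: 9.5
eef_pos: [0.6269, 0.0125, 0.1237]
tool_rot: [0.0, -0.166, 0.986, -0.0]
contact_force: [-1.0, -0.7, -2.8]
gripper_width: 0.648
grasp_force: 64.8
```

```bash
cat > s.py <<'E'
from h import *
o=bot.get_obs();T=tcp(o);print(o['t'].round(2),T[:3,3].round(4),'yaw',np.degrees(np.arctan2(T[1,1],T[0,1])).round(2),o['contact_force'].round(1),o['torque'].round(2),'tool F',(T[:3,:3].T@o['contact_force']).round(1))
E
python3 s.py; python3 d.py
```

```text
[[-9.450e-01 -3.271e-01  3.000e-04  6.270e-01]
 [-3.271e-01  9.450e-01  0.000e+00  1.250e-02]
 [-3.000e-04 -1.000e-04 -1.000e+00  1.239e-01]
 [ 0.000e+00  0.000e+00  0.000e+00  1.000e+00]]
yoke_grip [318.1 270.9] 0.34 [ 20.1  -1.5 -17.7]
yoke [321.7 270.2] 0.56 [-0.2 -0.2 34.3]
nose net [(array([318.7, 274.7]), 0.68, array([0.6286, 0.0111, 0.094 ]))]Traceback (most recent call last):
  File "s.py", line 2, in <module>
    o=bot.get_obs();T=tcp(o);print(o['t'].round(2),T[:3,3].round(4),'yaw',np.degrees(np.arctan2(T[1,1],T[0,1])).round(2),o['contact_force'].round(1),o['torque'].round(2),'tool F',(T[:3,:3].T@o['contact_force']).round(1))
                                   ^^^^^^^^^^^^
AttributeError: 'float' object has no attribute 'round'
```

View pics/c3.png

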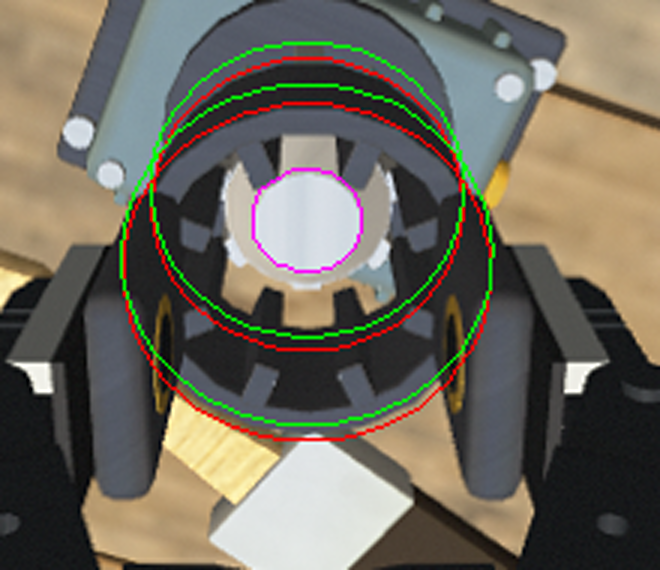

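```bash
sed -i "s/o\['t'\].round(2)/round(o['t'],2)/" s.py; python3 s.py
python3 - <<'E'
from h import *
from scipy.optimize import least_squares
p=shot('wrist');T=tcp()
obs=np.array([(262,385),(356,382),(198,320),(417,320),(197,238),(420,238)])/3+[220,200]
a=np.radians([180+22.5,180-22.5,180+67.5,180-67.5,-67.5,67.5])
def f(v):
    P=np.c_[v[0]+.0205*np.cos(a),v[1]+.0205*np.sin(a),0*a+v[2],0*a+1]@T.T
    return (proj(p,P[:,:3])-obs).ravel()
print(f([0,0,.0043]).reshape(-1,2).round(1).tolist(),f([.0017,0,.0043]).reshape(-1,2).round(1).tolist())
r=least_squares(f,[0,0,.0043],x_scale=1e-3);print(r.x,r.fun.round(1))
E
```

```text
9.7 [0.627  0.0124 0.124 ] yaw 109.09 [ 0.9 -0.5 -2.7] [-0.   -0.02  0.03] tool F [-0.7 -0.8  2.7]
[[-1.3, -0.0], [-0.6, 1.0], [-3.4, 1.2], [2.5, 1.2], [-4.2, -1.8], [2.7, -1.7]] [[-1.3, -3.1], [-0.5, -2.1], [-3.5, -2.0], [2.7, -2.0], [-4.3, -5.2], [2.8, -5.1]]
[-0.00548549  0.00034481  0.01491997] [ 0.5 -1.6 -0.9 -0.6 -0.   1.   0.6  1.  -0.6  0.1  0.6  0.1]
```

>>> jog_arm([
  [0, 0, 0, 0, 0, 4, 45],
  [0, 0, 0, 0, 0, 8, 45],
  [0, 0, 0, 0, 0, 11, 45],
  [0, 0, 0, 0, 0, 13, 45],
  [0, 0, 0, 0, 0, 13, 45],
])

```text
t: 10.38
eef_pos: [0.6267, 0.0125, 0.1105]
tool_rot: [-0.0, -0.166, 0.986, -0.0]
contact_force: [0.2, 0.7, -2.6]
gripper_width: 0.645
grasp_force: 64.8
```

```bash
python3 s.py
```

```text
10.38 [0.6267 0.0125 0.1105] yaw 109.09 [ 0.2  0.7 -2.6] [ 0.    0.02 -0.  ] tool F [-0.4  0.6  2.6]
```

No contact, so the nose has entered cleanly. Continuing with small steps.

>>> jog_arm([
  [0, 0, 0, 0, 0, 1, 45],
  [0, 0, 0, 0, 0, 2, 45],
  [0, 0, 0, 0, 0, 3, 45],
  [0, 0, 0, 0, 0, 4, 45],
  [0, 0, 0, 0, 0, 4, 45],
])

```text
t: 11.0
eef_pos: [0.6268, 0.0125, 0.1066]
tool_rot: [-0.0, -0.166, 0.986, 0.0]
contact_force: [-0.6, 1.0, -3.5]
gripper_width: 0.641
grasp_force: 64.8
```

```bash
python3 s.py
```

```text
11.0 [0.6268 0.0125 0.1066] yaw 109.09 [-0.6  1.  -3.5] [-0.    0.03  0.01] tool F [0.2 1.2 3.5]
```

>>> jog_arm([
  [0, 0, 0, 0, 0, 1, 45],
  [0, 0, 0, 0, 0, 2, 45],
  [0, 0, 0, 0, 0, 3, 45],
  [0, 0, 0, 0, 0, 4, 45],
  [0, 0, 0, 0, 0, 4, 45],
])

```text
t: 11.62
eef_pos: [0.6268, 0.0125, 0.1026]
tool_rot: [-0.0, -0.166, 0.986, -0.0]
contact_force: [0.5, -0.3, -3.5]
gripper_width: 0.647
grasp_force: 64.8
```

```bash
python3 s.py
```

```text
11.62 [0.6268 0.0125 0.1026] yaw 109.09 [ 0.5 -0.3 -3.5] [0.02 0.02 0.02] tool F [-0.4 -0.5  3.5]
```

No resistance 6 mm past the spline ends, so it is meshed. Sliding on down.

>>> jog_arm([
  [0, 0, 0, 0, 0, 3, 45],
  [0, 0, 0, 0, 0, 6, 45],
  [0, 0, 0, 0, 0, 9, 45],
  [0, 0, 0, 0, 0, 12, 45],
  [0, 0, 0, 0, 0, 15, 45],
  [0, 0, 0, 0, 0, 18, 45],
  [0, 0, 0, 0, 0, 20, 45],
  [0, 0, 0, 0, 0, 21, 45],
  [0, 0, 0, 0, 0, 21, 45],
])

```text
t: 12.75
eef_pos: [0.6268, 0.0125, 0.0817]
tool_rot: [0.0, -0.166, 0.986, 0.0]
contact_force: [-0.8, -0.0, -2.4]
gripper_width: 0.646
grasp_force: 64.8
```

>>> jog_arm([
  [0, 0, 0, 0, 0, 0.7, 45],
  [0, 0, 0, 0, 0, 1.4, 45],
  [0, 0, 0, 0, 0, 2.1, 45],
  [0, 0, 0, 0, 0, 2.1, 45],
])

```text
t: 13.25
eef_pos: [0.627, 0.0125, 0.0812]
tool_rot: [0.0, -0.166, 0.986, 0.0]
contact_force: [-4.3, 1.0, 10.0]
gripper_width: 0.644
grasp_force: 66.7
```

```bash
python3 s.py
```

```text
13.25 [0.627  0.0125 0.0812] yaw 109.08 [-4.3  1.  10. ] [0.04 1.1  0.01] tool F [  3.7   2.4 -10. ]
```

Contact at about 3 mm above the expected home height, with a side force. I'll relieve it sideways and rock gently.

>>> jog_arm([
  [0, 0, 0, 0.5, 0, 0, 45],
  [0, 0, 0.03, 0.5, 0, 0.3, 45],
  [0, 0, -0.03, 0.5, 0, 0.3, 45],
  [0, 0, 0.03, 0.5, 0, 0.5, 45],
  [0, 0, 0, 0.5, 0, 0.5, 45],
  [0, 0, 0, 0.5, 0, 0.5, 45],
])

```text
t: 14.0
eef_pos: [0.6281, 0.0123, 0.0811]
tool_rot: [0.002, -0.166, 0.986, 0.0]
contact_force: [-1.9, -0.7, 9.0]
gripper_width: 0.649
grasp_force: 66.3
```

```bash
python3 s.py;  python3 - <<'E'
from h import *
for n in ('scene','side'):
    p=shot(n);save(p,n+'1.png')
    for k,z in [('yoke',.044),('yoke_grip',.096)]:
        for d in bot.tip_of(k,p)[:1]: print(n,k,np.round(d['xy'],1),atz(p,d['xy'],z).round(4),proj(p,[[.627,.0125,z],[.627,.0125,z+.003]]).round(1).tolist())
a,b=[cv2.imread(f'pics/{n}1.png') for n in('scene','side')]
cv2.imwrite('pics/c4.png',np.hstack([cv2.resize(x,(400,500),interpolation=2) for x in(a[200:300,230:310],b[210:310,225:305])]))
E
```

```text
14.0 [0.6281 0.0123 0.0811] yaw 109.08 [-1.9 -0.7  9. ] [ 0.05  0.25 -0.01] tool F [ 2.  -0.1 -9.1]
scene yoke [272.1 251.8] [0.6314 0.0069 0.044 ] [[271.7, 253.8], [271.6, 252.6]]
scene yoke_grip [269.7 227.2] [0.6389 0.0009 0.096 ] [[270.0, 231.6], [269.9, 230.3]]
side yoke [263.4 265.5] [0.6316 0.0131 0.044 ] [[265.8, 265.7], [265.7, 264.6]]
side yoke_grip [259.6 244.1] [0.6349 0.0138 0.096 ] [[264.0, 244.4], [263.9, 243.1]]
```

View pics/c4.png

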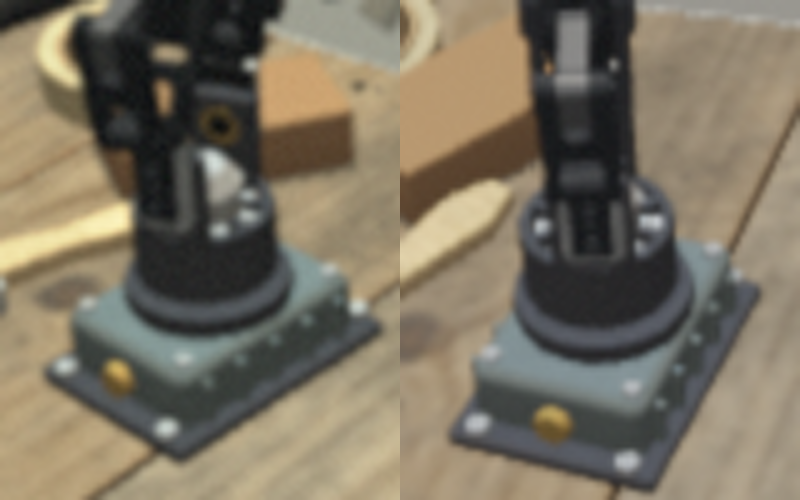

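Both views show the sleeve down around the splines, with the white spline ends nearly flush at the sleeve top: scene crop (235,215), side crop (650,220). It may hang 2–3 mm high, so I'll press a little more while rocking.

>>> jog_arm([
  [0, 0, 0.03, 0, 0, 0.7, 45],
  [0, 0, -0.03, 0, 0, 1.0, 45],
  [0, 0, 0.03, -0.5, 0, 1.2, 45],
  [0, 0, -0.03, -0.5, 0, 1.2, 45],
  [0, 0, 0, -0.5, 0, 1.2, 45],
  [0, 0, 0, -0.5, 0, 1.2, 45],
])

```text
t: 15.05
eef_pos: [0.6284, 0.0123, 0.081]
tool_rot: [0.002, -0.166, 0.986, 0.0]
contact_force: [-5.2, -0.2, 18.4]
gripper_width: 0.648
grasp_force: 67.3
```

```bash
python3 s.py
```

```text
15.05 [0.6284 0.0123 0.081 ] yaw 109.07 [-5.2 -0.2 18.4] [0.09 1.25 0.17] tool F [  4.9   1.5 -18.4]
```

It stops hard at .081 without creeping. I'll relieve the pressure, let go briefly so it can self-centre, and check its height.

>>> jog_arm([
  [0, 0, 0, 0.5, 0, -1.8, 45],
  [0, 0, 0, 0.5, 0, -1.8, 60],
  [0, 0, 0, 0.5, 0, -1.8, 66],
  [0, 0, 0, 0.5, 0, -1.8, 66],
  [0, 0, 0, 0.5, 0, -1.8, 66],
])

```text
t: 15.68
eef_pos: [0.6262, 0.0123, 0.0795]
tool_rot: [-0.0, -0.166, 0.986, -0.0]
contact_force: [-0.1, 0.4, -1.0]
gripper_width: 0.773
grasp_force: 0.0
```

```bash
python3 s.py
python3 - <<'E'
from h import *
p=shot('wrist');T=tcp();save(p,'w5.png')
im=p['pixels'][:,:,::-1].copy()
t=np.linspace(0,2*np.pi,80)
X,Y=.6272,.0125
def circ(r,z,c): cv2.polylines(im,[proj(p,np.c_[X+r*np.cos(t),Y+r*np.sin(t),0*t+z]).round().astype(int)],True,c,1)
circ(.010,.094,(255,0,255))
for z,c in [(.074,(0,255,0)),(.077,(0,0,255))]:
    circ(.017,z,c)
    a=np.radians(109.1);u=np.array([np.cos(a),np.sin(a)]);v=np.array([-u[1],u[0]])
    for s in(1,-1):
        P=[np.r_[np.array([X,Y])+s*e*u+w*v,z+.037] for e,w in[(.028,.015),(.028,-.015),(.020,-.015),(.020,.015)]]
        cv2.polylines(im,[proj(p,P).round().astype(int)],True,c,1)
cv2.imwrite('pics/c5.png',cv2.resize(im[190:390,210:430],(660,600),interpolation=2))
E
```

```text
15.68 [0.6262 0.0123 0.0795] yaw 109.09 [-0.1  0.4 -1. ] [ 0.01 -0.01  0.01] tool F [-0.   0.4  1. ]
```

View pics/c5.png

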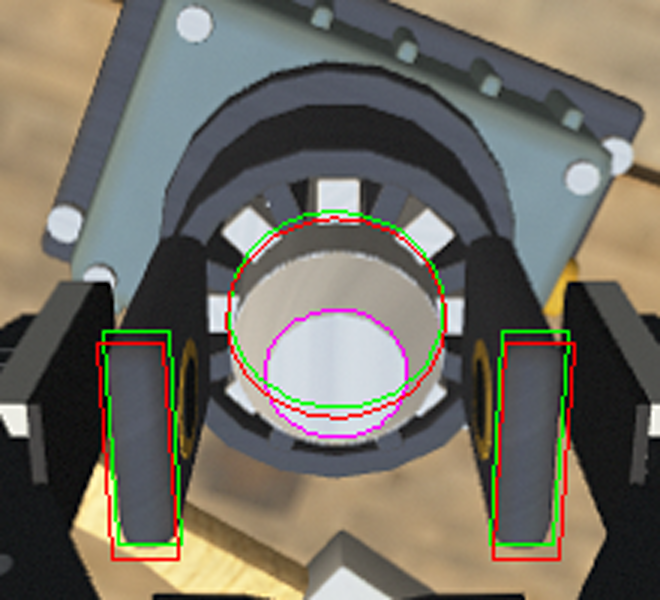

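The green (home height) outlines match the ears and the tooth ring, and the spline ends are flush in the grooves, so the yoke is fully home. Now the long-side direction from this picture (rib row at crop (322,15) to (572,117), bolts at (195,25) and (583,178)), then regrip.

>>> jog_arm([
  [0, 0, 0, -0.9, 0, -1.5, 66],
  [0, 0, 0, -0.9, 0, -1.5, 66],
  [0, 0, 0, -0.9, 0, -1.5, 66],
])

```text
t: 16.1
eef_pos: [0.6272, 0.0126, 0.0812]
tool_rot: [0.0, -0.166, 0.986, 0.0]
contact_force: [-0.2, -0.4, 0.0]
gripper_width: 0.771
grasp_force: 0.0
```

```bash
python3 - <<'E'
from h import *
p=shot('wrist');p['W']=np.array(p['W']);o=tcp();o[:3,3]=[.6262,.0123,.0795];p['W']=o@np.array(p['tool_from_camera'])
m=lambda x,y:(210+x/3,190+y/3)
for a,b,z in [((322,15),(572,117),.02),((195,25),(583,178),.034),((407,50),(572,117),.02)]:
    A,B=[atz(p,m(*q),z) for q in(a,b)];d=B-A;print(np.degrees(np.arctan2(d[1],d[0])).round(2),np.linalg.norm(d).round(4))
E
python3 s.py
```

```text
86.84 0.0555
87.16 0.0803
86.95 0.037
16.15 [0.6272 0.0126 0.0812] yaw 109.09 [-0.8  0.2  0.2] [-0.02 -0.03 -0.02] tool F [ 0.7  0.4 -0.2]
```

>>> jog_arm([
  [0, 0, 0, 0, 0, 0, 56],
  [0, 0, 0, 0, 0, 0, 45],
  [0, 0, 0, 0, 0, 0, 45],
  [0, 0, 0, 0, 0, 0, 45],
  [0, 0, 0, 0, 0, 0, 45],
], grip_force=60)

```text
t: 16.77
eef_pos: [0.6273, 0.0124, 0.0814]
tool_rot: [0.0, -0.166, 0.986, -0.0]
contact_force: [-1.4, -1.6, 6.3]
gripper_width: 0.645
grasp_force: 62.6
```

>>> jog_arm([
  [0, 0, 0.05, 0, 0, 0, 45],
  [0, 0, 0.1, 0, 0, 0, 45],
  [0, 0, 0.16, 0, 0, 0, 45],
  [0, 0, 0.22, 0, 0, 0, 45],
  [0, 0, 0.28, 0, 0, 0, 45],
  [0, 0, 0.34, 0, 0, 0, 45],
  [0, 0, 0.386, 0, 0, 0, 45],
  [0, 0, 0.386, 0, 0, 0, 45],
  [0, 0, 0.386, 0, 0, 0, 45],
])

```text
t: 17.9
eef_pos: [0.6274, 0.0129, 0.0815]
tool_rot: [0.0, 0.026, 1.0, 0.0]
contact_force: [-1.8, -1.5, 5.1]
gripper_width: 0.647
grasp_force: 62.9
```

```bash
python3 s.py
```

```text
17.9 [0.6274 0.0129 0.0815] yaw 87.0 [-1.8 -1.5  5.1] [-0.1   0.21 -0.01] tool F [ 1.7 -1.6 -5.1]
```

Yaw is 87.0°. Releasing and retreating straight up.

>>> jog_arm([
  [0, 0, 0, 0, 0, 0, 60],
  [0, 0, 0, 0, 0, 0, 72],
  [0, 0, 0, 0, 0, 0, 76],
  [0, 0, 0, 0, 0, 0, 76],
  [0, 0, 0, 0, 0, -15, 76],
  [0, 0, 0, 0, 0, -40, 76],
  [0, 0, 0, 0, 0, -80, 76],
  [0, 0, 0, 0, 0, -120, 76],
  [0, 0, 0, 0, 0, -120, 76],
  [0, 0, 0, 0, 0, -120, 76],
])

```text
t: 19.15
eef_pos: [0.627, 0.0128, 0.2015]
tool_rot: [0.0, 0.026, 1.0, 0.0]
contact_force: [-0.5, 0.0, -0.2]
gripper_width: 0.892
grasp_force: 0.0
```

```bash
python3 s.py
python3 - <<'E'
from h import *
p=shot('wrist');T=tcp();im=p['pixels'][:,:,::-1].copy()
t=np.linspace(0,2*np.pi,80);X,Y=.6272,.0125
a=np.radians(87);u=np.array([np.cos(a),np.sin(a)]);v=np.array([-u[1],u[0]])
P=[np.r_[np.array([X,Y])+e*u+w*v,.008] for e,w in[(.058,.042),(.058,-.042),(-.058,-.042),(-.058,.042)]]
cv2.polylines(im,[proj(p,P).round().astype(int)],True,(255,0,255),1)
for z,c in [(.111,(0,255,0)),(.114,(0,0,255))]:
    for s in(1,-1):
        P=[np.r_[np.array([X,Y])+s*e*u+w*v,z] for e,w in[(.028,.015),(.028,-.015),(.020,-.015),(.020,.015)]]
        cv2.polylines(im,[proj(p,P).round().astype(int)],True,c,1)
c=proj(p,[[X,Y,.07]])[0].astype(int);x,y=c-[80,72]
cv2.imwrite('pics/c6.png',cv2.resize(im[max(y,0):y+144,x:x+160],(640,576),interpolation=2))
E
```

```text
19.15 [0.627  0.0128 0.2015] yaw 86.98 [-0.5  0.  -0.2] [-0.06 -0.02 -0.  ] tool F [ 0.5 -0.   0.2]
```

View pics/c6.png

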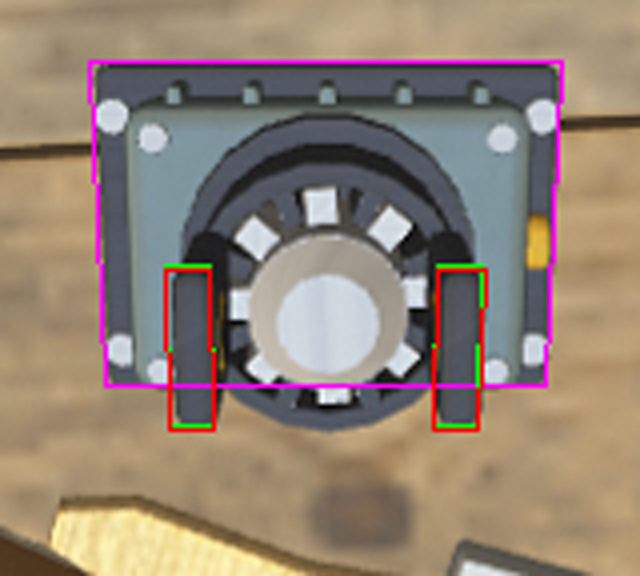

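The yoke is seated at the home height. Its ears, at crop (195,347) and (458,347), lie on a line parallel to the gearbox's long edge, and the gripper is clear.

```bash
python3 -c "
from station import bot
print(bot.hand_in())"
```

```text
the job is handed in; nothing more can be done
None
```

The yoke is meshed and home on the collar, its ears are parallel to the gearbox's long side (87.0° measured for both), and the job was handed in at about 19 s with the gripper clear; I let go once before the turn so it could settle the last 2–3 mm.

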